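# Click the red sample box shut

## Task

The red-capped samples are ready to be sent off. On the white box that holds them, slide the grey cover shut along its rails until its yellow tab clicks over the ledge and the cover is fully home, then let go. The box with the blue-capped samples is still being filled: leave its cover as it is.

Things in the scene. Friction and masses are not known exactly. Their poses are not given: they have to be found in the camera images.
- red_grip (a point): grip on the red box's sliding cover: a black upright rib, 12 mm thick along the sliding direction, 40 mm wide, 36 mm tall (101 to 137 mm above the bench), cover flat for 40 mm before and behind it. This point: mid-rib, 126 mm above the bench. x axis: level, the direction that closes the cover, away from the robot (within 0.4 rad of world x); y: along the rib's width. Pinch or push it.
- red_cover (a joint): how far the red box's cover is from shut, in m: 0 is home against a rigid stop, 0.10 fully open; starts at 0.06 to 0.095. It slides level in rails with about 1.5 N of friction. From about 0.022 to 0.015 the tab climbs the ledge and takes about 4 to 6 N more push; then it snaps down and the cover stays held between 0 and about 0.008.
- red_tab (a joint): bend in rad of the yellow flexible tab (tongue 43 x 30 x 3 mm with a nose under its tip) at the far end of the red box's cover: 0 is relaxed and level; it bends up to about 0.1 as the nose rides over the ledge, a grey bar 10 mm thick across the far end of the box, and springs back to 0 beyond it.
- blue_grip (a point): the same point on the blue box's cover, also open, to be left alone. The boxes stand side by side, either one on the left, alike but for red or blue tube caps and wall strips: white, 160 (along x) x 112 x 106 mm tall, each on a dark 210 x 140 mm foot that does not move; grey cover plate, upper face 101 mm above the bench, rail lips up to 106 mm at its long edges.

How it is judged (in metres and radians):
At the end, for the whole second after the job is handed in: The red box's cover is shut past the ledge, within 11 mm of its stop, with its tab relaxed (bent less than 0.03 rad) (value of joint red_cover below 0.011 m and value of joint red_tab below 0.03 rad); the robot touches nothing.
It fails at once if the blue box's cover is moved by more than 12 mm (distance of blue_grip from where it was at the start of the episode above 0.012 m).
It also fails if it takes over 29 s, if anything falls off the work surface, if the arm or the gripper's body presses on something with over 40 N, if the wrist force passes 120 N, or if a joint passes its speed limit or range.

## Robot

A 6-joint arm with a two-finger parallel gripper is mounted at the origin on the work surface. World frame = base frame: x ahead of the robot, y to its left, z up, the work surface at z = 0. Lengths are in mm, angles in degrees, forces in N, time in s.
With the tool pointing down it reaches from about 375 to 750 mm from the base axis. Payload 9 kg.
Tool frame: the origin (TCP) lies at the very end of the fingers, on their centre line; the grasp point (between the pads) lies 19 mm behind it; z points along the fingers, y is the direction in which the jaws open and shut (so a half turn about z gives the same grasp; the last joint's range is limited). The gripper opens to 85 mm and grips with 20 to 120 N. Pads are 22 mm wide; open, the fingers measure 114 mm over their backs; the gripper's body (76 mm by 85 mm) begins 54 mm behind the grasp point. The pads swing forward as they close: fully open they stand 13 mm farther back than shut.
Start: joints at [-81.687, 5.964, 5.575, 89.605, 0, 77.527], TCP at [212.947, -560.972, 231.331] pointing down, gripper open.
Joint ranges: [-171.21, 171.21], [-48.23, 106.86], [-62.78, 66.21], [-105.2, 120.99], [-86.42, 89.51], [-180, 180]. Speed limits (degrees/s): [127.2, 127.2, 147.25, 180, 180, 180].

## Interface

Orientations are given as [roll, pitch, yaw] about the fixed x, y, z axes, in that order (R = Rz(yaw) Ry(pitch) Rx(roll)).
In Python, from workcell import bot gives the robot as it stands. The module is installed in compiled form; this text tells all that it offers.
- The arm moves only by the tool move_arm, never from a script. Its argument "increments" is a list of rows, each an object of numbers: "dx", "dy", "dz": the shift along the tool's x, y, z as a fraction of full scale; "yaw": the turn about the tool's z as a fraction of full scale. A call has 1 to 5 rows; each row shifts and turns the commanded pose from where the row before left it, along the tool's axes as they then stand; what a row does not reach is not made up. Full scale, the value 1, is 0.025 m for a shift and 90 degrees for a turn. A row lasts 1/12 s, in which the tool goes at most 41.7 mm and 7.16 degrees, less where a joint would pass 70% of its speed; a pose out of reach is approached as far as the arm can. A call with a number of a shift or a turn outside -1 to 1 is refused whole. A call with a gripper value outside its range is refused whole. "jaw" is the closure, from 0 (fully open) to 1 (shut), set as the call begins (left out, the last holds). The fingers move at their own pace and stop on an object; "squeeze" is the grip in N (left out, the last holds). Time passes only in rows, so rows that do not move let the fingers close. It gives the time, the measured TCP pose, the force and the opening at its end, in the units of the state.
- bot.sense(): the state, without advancing time (a new reading comes with each control period).
- bot.get_image(name): name is "side" or "top"; returns the picture (480x640x3 uint8, red, green, blue); there is no depth.
- bot.get_calibration(name): a dict with "intrinsics" (3x3 intrinsics, pixels), "R" (3x3) and "t" (3): a world point X has camera coordinates R X + t. Camera axes: x right, y down, z forward; pixel columns grow to the right and rows downward; lengths in mm; the calibration is good to about 2 mm. A picture is of the moment at which its call begins. get_calibration takes no time and is no camera call.
- bot.sign_off(): hands the job in, once; it reports no verdict.
The state is a dict: "t": time; "q": joint angles; "joint_vel": joint speeds; "joint_torque": joint torques, N m; "tcp_pos": TCP position; "eef_rot": TCP orientation; "ft_force": force on the tool from outside, world axes, zero at the start; "ft_torque": the same for the moment, N m; "opening": opening from 0.0 (shut) to 1.0 (fully open).
Only numpy, scipy, OpenCV 4.12 (cv2) and the standard library are available. Lean on these libraries where they do the work, as an engineer would, in place of code of your own. Each camera call takes 0.05 s, during which the arm holds its last target. There are 200 camera calls.

## Working session

There is one attempt and no reset: what is moved stays moved. The work goes in short steps, Python scripts to look and compute and a tool call to move; the robot and the scene stay as the last step left them, time stands still between calls to the robot, and variables do not carry over. Pictures are saved under pics/ and viewed, about 8 in all and at most 12, crops included, and the job is handed in when it is done.

Besides the shell and the picture viewer there is one more tool, called as name(argument=value, ...), one argument or row to a line, values as JSON. move_arm: Moves the arm, as the interface text tells. Its arguments: {"type":"object","properties":{"increments":{"type":"array","items":{"type":"object","properties":{"dx":{"type":"number","minimum":-1,"maximum":1},"dy":{"type":"number","minimum":-1,"maximum":1},"dz":{"type":"number","minimum":-1,"maximum":1},"yaw":{"type":"number","minimum":-1,"maximum":1}}}},"jaw":{"type":"number"},"squeeze":{"type":"number"}},"required":["increments"]}

```bash
mkdir -p pics; python3 - <<'E'
from workcell import bot
import cv2
for n in("side","top"):
    cv2.imwrite(f"pics/{n}0.png",bot.get_image(n)[:,:,::-1]); c=bot.get_calibration(n); print(n,c)
s=bot.sense(); print(s["t"],s["tcp_pos"],s["eef_rot"])
E
```

```text
side {'intrinsics': array([[524.06351993,   0.        , 321.46376396],
       [  0.        , 524.06351993, 241.25155114],
       [  0.        ,   0.        ,   1.        ]]), 'R': array([[ 0.99965345, -0.02432842,  0.01005529],
       [-0.00499397, -0.55029995, -0.83495211],
       [ 0.02584649,  0.83461254, -0.55023073]]), 't': array([-611.13087895,   78.20241763, 1034.22119719])}
top {'intrinsics': array([[442.68294327,   0.        , 322.07817087],
       [  0.        , 442.68294327, 245.3065715 ],
       [  0.        ,   0.        ,   1.        ]]), 'R': array([[ 0.00438802, -0.99965385,  0.02594081],
       [-0.99914459, -0.00544953, -0.04099258],
       [ 0.04111976, -0.02573874, -0.99882265]]), 't': array([ -7.57097066, 601.50485229, 750.77393167])}
0.1 [ 212.9041785  -560.61383019  230.59167869] [-1.79929787e+02 -1.61805091e-02  2.07856803e+01]
```

View pics/top0.png

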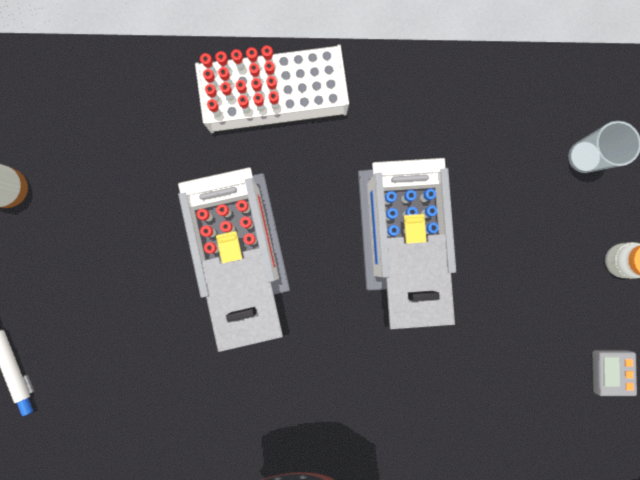

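View pics/side0.png

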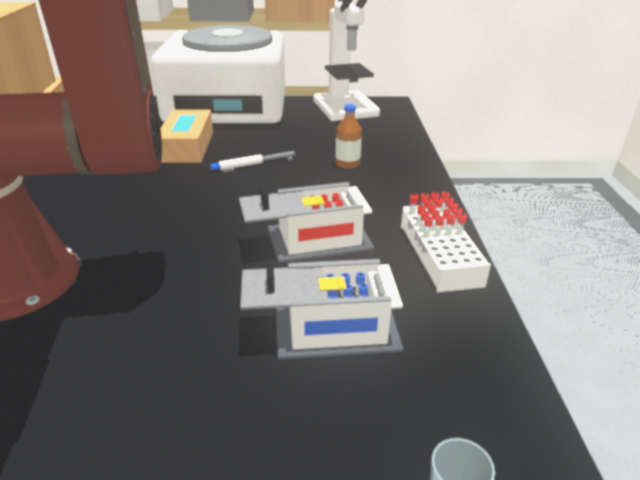

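Top view: the red box is on the left, with its rib near (241,314), tab (230,247) and end bar (218,193). The blue rib is near (425,296). I'll enlarge the red box.

```bash
python3 - <<'E'
import cv2
a=cv2.imread("pics/top0.png")[160:360,165:305]; b=cv2.imread("pics/side0.png")[170:260,230:380]
a=cv2.resize(a,None,fx=3,fy=3,interpolation=cv2.INTER_CUBIC); b=cv2.resize(b,None,fx=2.5,fy=2.5,interpolation=cv2.INTER_CUBIC)
import numpy as np
c=np.zeros((600,800,3),np.uint8); c[:,:420]=a; c[:225,425:800]=b; cv2.imwrite("pics/crop.png",c)
E
```

```text
(no output)
```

View pics/crop.png

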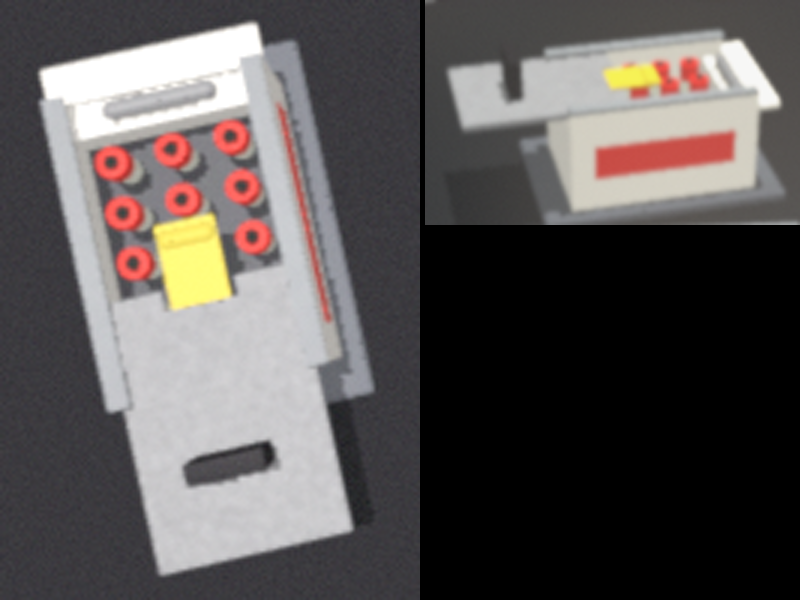

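The crop shows the rib's top face at crop (184,464), (267,444), (270,467), (190,486). The cover's near corners are (160,574) and (352,530), its side edges run up to (127,412) and (318,366), and the yellow tip is at (154,227)-(214,214).

```bash
cat > h.py <<'E'
import numpy as np
from workcell import bot
def bp(n,u,v,z):
    c=bot.get_calibration(n);R=c["R"];C=-R.T@c["t"]
    d=R.T@np.linalg.solve(c["intrinsics"],[u,v,1.]);return C+d*(z-C[2])/d[2]
def pj(n,X):
    c=bot.get_calibration(n);p=c["intrinsics"]@(c["R"]@np.array(X,float)+c["t"]);return p[:2]/p[2]
E
python3 - <<'E'
from h import *
f=lambda x,y,z:bp("top",165+x/3,160+y/3,z)
P=[f(*p,137) for p in[(184,464),(267,444),(270,467),(190,486)]]
rc=np.mean(P,0);print("rib",rc,"w",np.linalg.norm(P[1]-P[0]),"t",np.linalg.norm(P[3]-P[0]))
ang=lambda a,b:np.degrees(np.arctan2(*(b-a)[1::-1]))
NL,NR=f(160,574,101),f(352,530,101)
print("near",NL,NR,np.linalg.norm(NL-NR),"ang",ang(NR,NL)-90)
print("edges",ang(NL,f(127,412,101)),ang(NR,f(318,366,101)),"railL",ang(f(108,412,106),f(42,100,106)))
nm=(NL+NR)/2;print("near mid",nm,"axis near->rib",ang(nm,rc),np.linalg.norm((rc-nm)[:2]))
# blue: rib in full image approx
print("blue",bp("top",425,296,137))
print("side proj rib base/top",pj("side",[*rc[:2],101]),pj("side",[*rc[:2],137]), "crop", (pj("side",[*rc[:2],137])-[230,170])*2.5+[425,0])
a=bp("top",165+183/3,160+220/3,101);print("tab tip",a,np.linalg.norm((a-rc)[:2]))
b=(f(42,70,106)+f(258,24,106))/2;print("far end",b,np.linalg.norm((b-rc)[:2]))
E
```

```text
rib [496.17540675 113.94070071 137.        ] w 40.326793363004406 t 10.799885894825888
near [437.88032548 152.62779869 101.        ] [459.72498811  57.00005845 101.        ] 98.09104947844965 ang 12.867538378574494
edges 12.313786200316232 12.219262816151168 railL 12.768363398740924
near mid [448.80265679 104.81392857 101.        ] axis near->rib 10.904919484497356 48.24391576081754
blue [ 523.94204928 -150.41639111  137.        ]
side proj rib base/top [265.08945614 206.85933833] [264.22049471 191.45409955] crop [510.55123677  53.63524888]
tab tip [615.27069484 143.53788213 101.        ] 122.71789108695802
far end [702.26586506 160.14093715 106.        ] 211.20544229420935
```

```bash
cat >> h.py <<'E'
def plan(target,psi_t,nmax=30,step=33):
    s=bot.sense();p=np.array(s["tcp_pos"]);psi=s["eef_rot"][2];print("t",s["t"],p.round(1),np.round(s["eef_rot"],2),"F",np.round(s["ft_force"],1))
    for i in range(nmax):
        d=np.array(target)-p;e=(psi_t-psi+180)%360-180
        if np.linalg.norm(d)<.3 and abs(e)<.1:break
        a=np.radians(psi);M=np.array([[np.cos(a),np.sin(a),0],[np.sin(a),-np.cos(a),0],[0,0,-1]])
        w=M@d;w*=min(1,step/max(np.linalg.norm(w),1e-9),25/max(abs(w).max(),1e-9));w=np.round(w/25,2)
        y=round(float(np.clip(-e/90,-.075,.075)),3);print(i,*w,y)
        p=p+M.T@(w*25);psi-=y*90
E
python3 -c "
from h import *
plan([496,114,231],102.6)"
```

```text
t 0.1 [ 212.9 -560.6  230.6] [-1.7993e+02 -2.0000e-02  2.0790e+01] F [-0.4 -1.3 -0.3]
0 0.91 -0.96 -0.0 -0.075
1 1.0 -0.83 -0.0 -0.075
2 1.0 -0.65 -0.0 -0.075
3 1.0 -0.49 -0.0 -0.075
4 1.0 -0.35 -0.0 -0.075
5 1.0 -0.23 -0.0 -0.075
6 1.0 -0.1 -0.0 -0.075
7 1.0 0.01 -0.0 -0.075
8 1.0 0.13 -0.0 -0.075
9 1.0 0.26 -0.0 -0.075
10 1.0 0.38 -0.0 -0.075
11 1.0 0.53 -0.0 -0.075
12 1.0 0.69 -0.0 -0.009
13 1.0 0.71 -0.0 -0.0
14 1.0 0.71 -0.0 -0.0
15 1.0 0.71 -0.0 -0.0
16 1.0 0.71 -0.0 -0.0
17 1.0 0.71 -0.0 -0.0
18 1.0 0.71 -0.0 -0.0
19 1.0 0.71 -0.0 -0.0
20 1.0 0.71 -0.0 -0.0
21 1.0 0.71 -0.0 -0.0
22 1.0 0.71 -0.01 -0.0
23 1.0 0.71 -0.0 -0.0
24 1.0 0.71 -0.01 -0.0
25 0.06 0.04 0.0 -0.0
```

move_arm(
  increments=[
    {"dx": 0.9, "dy": -0.95, "yaw": -0.075},
    {"dx": 1, "dy": -0.85, "yaw": -0.075},
    {"dx": 1, "dy": -0.65, "yaw": -0.075},
    {"dx": 1, "dy": -0.5, "yaw": -0.075},
    {"dx": 1, "dy": -0.35, "yaw": -0.075},
  ],
  jaw=0,
)

```text
validation failed for argument at $.in...
```

move_arm(
  increments=[
    {"dx": 1, "dy": -0.25, "yaw": -0.075},
    {"dx": 1, "dy": -0.1, "yaw": -0.075},
    {"dx": 1, "dy": 0, "yaw": -0.075},
    {"dx": 1, "dy": 0.15, "yaw": -0.075},
    {"dx": 1, "dy": 0.25, "yaw": -0.075},
  ],
)

```text
validation failed for argument at $.in...
```

move_arm(
  increments=[
    {"dx": 1, "dy": 0.4, "yaw": -0.075},
    {"dx": 1, "dy": 0.55, "yaw": -0.075},
    {"dx": 1, "dy": 0.7, "yaw": -0.01},
    {"dx": 1, "dy": 0.7},
    {"dx": 1, "dy": 0.7},
  ],
)

```text
validation failed for argument at $.in...
```

```bash
python3 -c "
from h import *
plan([496,114,231],102.6)"
```

```text
t 0.1 [ 212.9 -560.6  230.6] [-1.7993e+02 -2.0000e-02  2.0790e+01] F [-0.4 -1.3 -0.3]
0 0.91 -0.96 -0.0 -0.075
1 1.0 -0.83 -0.0 -0.075
2 1.0 -0.65 -0.0 -0.075
3 1.0 -0.49 -0.0 -0.075
4 1.0 -0.35 -0.0 -0.075
5 1.0 -0.23 -0.0 -0.075
6 1.0 -0.1 -0.0 -0.075
7 1.0 0.01 -0.0 -0.075
8 1.0 0.13 -0.0 -0.075
9 1.0 0.26 -0.0 -0.075
10 1.0 0.38 -0.0 -0.075
11 1.0 0.53 -0.0 -0.075
12 1.0 0.69 -0.0 -0.009
13 1.0 0.71 -0.0 -0.0
14 1.0 0.71 -0.0 -0.0
15 1.0 0.71 -0.0 -0.0
16 1.0 0.71 -0.0 -0.0
17 1.0 0.71 -0.0 -0.0
18 1.0 0.71 -0.0 -0.0
19 1.0 0.71 -0.0 -0.0
20 1.0 0.71 -0.0 -0.0
21 1.0 0.71 -0.0 -0.0
22 1.0 0.71 -0.01 -0.0
23 1.0 0.71 -0.0 -0.0
24 1.0 0.71 -0.01 -0.0
25 0.06 0.04 0.0 -0.0
```

The schema rejected all three calls and nothing moved. I'll retry one call with every key written out.

move_arm(
  increments=[
    {"dx": 0.9, "dy": -0.95, "dz": 0.0, "yaw": -0.075},
    {"dx": 1.0, "dy": -0.85, "dz": 0.0, "yaw": -0.075},
    {"dx": 1.0, "dy": -0.65, "dz": 0.0, "yaw": -0.075},
    {"dx": 1.0, "dy": -0.5, "dz": 0.0, "yaw": -0.075},
    {"dx": 1.0, "dy": -0.35, "dz": 0.0, "yaw": -0.075},
  ],
  jaw=0,
)

```text
t: 0.52
tcp_pos: [270.7, -421.0, 230.9]
eef_rot: [-180.0, -0.0, 54.9]
ft_force: [0.7, -0.0, -0.4]
opening: 1.001
```

move_arm(
  increments=[
    {"dx": 1.0, "dy": -0.25, "dz": 0.0, "yaw": -0.075},
    {"dx": 1.0, "dy": -0.1, "dz": 0.0, "yaw": -0.075},
    {"dx": 1.0, "dy": 0.0, "dz": 0.0, "yaw": -0.075},
    {"dx": 1.0, "dy": 0.15, "dz": 0.0, "yaw": -0.075},
    {"dx": 1.0, "dy": 0.25, "dz": 0.0, "yaw": -0.075},
  ],
)

```text
t: 0.93
tcp_pos: [319.2, -304.2, 231.0]
eef_rot: [-180.0, -0.0, 88.6]
ft_force: [1.3, -0.3, 0.5]
opening: 1.0
```

move_arm(
  increments=[
    {"dx": 1.0, "dy": 0.4, "dz": 0.0, "yaw": -0.075},
    {"dx": 1.0, "dy": 0.55, "dz": 0.0, "yaw": -0.07},
    {"dx": 1.0, "dy": 0.7, "dz": 0.0, "yaw": 0.0},
    {"dx": 1.0, "dy": 0.7, "dz": 0.0, "yaw": 0.0},
    {"dx": 1.0, "dy": 0.7, "dz": 0.0, "yaw": 0.0},
  ],
)

```text
t: 1.35
tcp_pos: [378.1, -169.3, 231.1]
eef_rot: [-180.0, -0.0, 101.3]
ft_force: [-0.1, -0.3, 0.2]
opening: 0.997
```

```bash
python3 -c "
from h import *
plan([496,114,231],102.6)"
```

```text
t 1.35 [ 378.1 -169.3  231.1] [-179.99   -0.    101.32] F [-0.1 -0.3  0.2]
0 1.0 0.67 0.0 -0.014
1 1.0 0.7 0.0 -0.0
2 1.0 0.71 0.0 -0.0
3 1.0 0.7 0.0 -0.0
4 1.0 0.71 0.0 -0.0
5 1.0 0.7 0.0 -0.0
6 1.0 0.71 0.0 -0.0
7 1.0 0.7 0.0 -0.0
8 1.0 0.71 0.0 -0.0
9 1.0 0.7 0.0 -0.0
10 0.05 0.04 0.0 -0.0
```

move_arm(
  increments=[
    {"dx": 1.0, "dy": 0.7, "dz": 0.0, "yaw": -0.015},
    {"dx": 1.0, "dy": 0.7, "dz": 0.0, "yaw": 0.0},
    {"dx": 1.0, "dy": 0.7, "dz": 0.0, "yaw": 0.0},
    {"dx": 1.0, "dy": 0.7, "dz": 0.0, "yaw": 0.0},
    {"dx": 1.0, "dy": 0.7, "dz": 0.0, "yaw": 0.0},
  ],
)

```text
t: 1.77
tcp_pos: [436.7, -28.2, 231.1]
eef_rot: [-180.0, 0.0, 102.7]
ft_force: [0.7, -0.5, 0.3]
opening: 1.004
```

move_arm(
  increments=[
    {"dx": 1.0, "dy": 0.7, "dz": 0.0, "yaw": 0.0},
    {"dx": 1.0, "dy": 0.7, "dz": 0.0, "yaw": 0.0},
    {"dx": 1.0, "dy": 0.7, "dz": 0.0, "yaw": 0.0},
    {"dx": 1.0, "dy": 0.7, "dz": 0.0, "yaw": 0.0},
    {"dx": 0.5, "dy": 0.35, "dz": 0.0, "yaw": 0.0},
  ],
)

```text
t: 2.18
tcp_pos: [489.0, 100.0, 230.8]
eef_rot: [-180.0, -0.0, 102.8]
ft_force: [0.3, 0.1, 0.6]
opening: 1.004
```

move_arm(
  increments=[
    {"dx": 0.0, "dy": 0.0, "dz": 0.0, "yaw": 0.0},
    {"dx": 0.0, "dy": 0.0, "dz": 0.0, "yaw": 0.0},
  ],
)

```text
t: 2.35
tcp_pos: [488.4, 97.8, 230.8]
eef_rot: [-179.9, -0.0, 102.8]
ft_force: [0.4, 1.1, 0.6]
opening: 0.998
```

```bash
python3 -c "
from h import *
plan([496,114,200],102.6)"
```

```text
t 2.35 [488.4  97.8 230.8] [-179.93   -0.    102.79] F [0.4 1.1 0.6]
0 0.46 0.36 1.0 0.002
1 0.11 0.08 0.23 0.0
```

move_arm(
  increments=[
    {"dx": 0.57, "dy": 0.44, "dz": 0.6, "yaw": 0.002},
    {"dx": 0.0, "dy": 0.0, "dz": 0.8, "yaw": 0.0},
    {"dx": 0.0, "dy": 0.0, "dz": 0.8, "yaw": 0.0},
    {"dx": 0.0, "dy": 0.0, "dz": 0.4, "yaw": 0.0},
    {"dx": 0.0, "dy": 0.0, "dz": 0.0, "yaw": 0.0},
  ],
)

```text
t: 2.77
tcp_pos: [494.7, 112.7, 163.8]
eef_rot: [-179.8, -0.0, 102.4]
ft_force: [-0.4, -0.4, 0.4]
opening: 0.998
```

```bash
python3 - <<'E'
from h import *
import cv2
a=bot.get_image("top")[160:360,165:305,::-1]; b=bot.get_image("side")[110:260,200:400,::-1]
c=np.zeros((600,800,3),np.uint8); c[:,:420]=cv2.resize(a,(420,600)); c[:282,424:]=cv2.resize(b,(376,282)); cv2.imwrite("pics/near.png",c)
plan([496,114,108],102.6)
print(pj("side",[496,114,137]),pj("side",bot.sense()["tcp_pos"]))
E
```

```text
t 2.8667 [496.2 112.9 166.8] [-1.8000e+02  1.0000e-02  1.0245e+02] F [-0.5  0.6  0.6]
0 0.02 0.0 1.0 -0.002
1 0.02 0.0 1.0 0.0
2 0.01 0.0 0.35 0.0
[264.13606045 191.44059796] [263.42973693 178.5160689 ]
```

View pics/near.png

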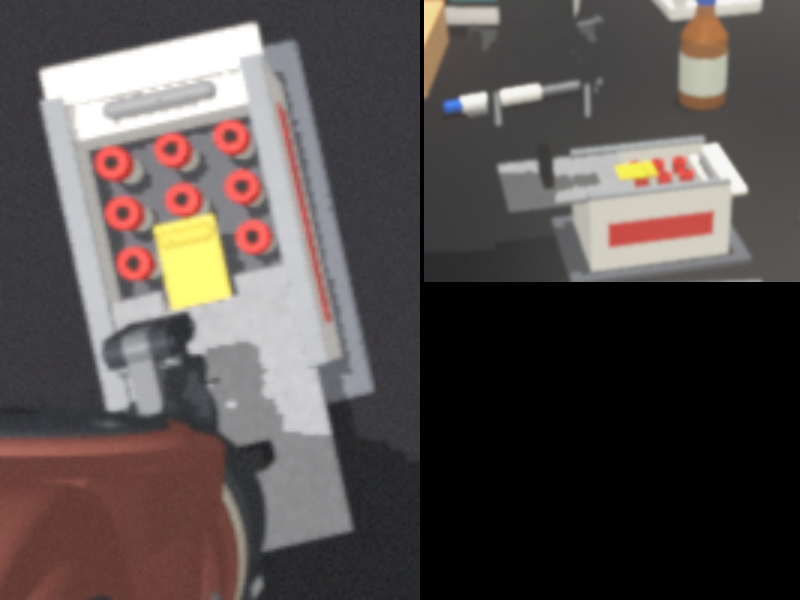

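The side crop shows the open fingertips at crop (498,120) and (588,112), which straddle the rib at (545,165) centrally. I'll go down, then close gently.

move_arm(
  increments=[
    {"dx": 0.02, "dy": 0.0, "dz": 0.8, "yaw": -0.002},
    {"dx": 0.02, "dy": 0.0, "dz": 0.8, "yaw": 0.0},
    {"dx": 0.0, "dy": 0.0, "dz": 0.5, "yaw": 0.0},
    {"dx": 0.0, "dy": 0.0, "dz": 0.15, "yaw": 0.0},
    {"dx": 0.0, "dy": 0.0, "dz": 0.0, "yaw": 0.0},
  ],
)

```text
t: 3.28
tcp_pos: [495.8, 114.3, 109.9]
eef_rot: [-180.0, -0.0, 102.7]
ft_force: [-0.7, 0.3, 0.3]
opening: 0.999
```

move_arm(
  increments=[
    {"dx": 0.0, "dy": 0.0, "dz": 0.0, "yaw": 0.0},
    {"dx": 0.0, "dy": 0.0, "dz": 0.0, "yaw": 0.0},
    {"dx": 0.0, "dy": 0.0, "dz": 0.0, "yaw": 0.0},
    {"dx": 0.0, "dy": 0.0, "dz": 0.0, "yaw": 0.0},
    {"dx": 0.0, "dy": 0.0, "dz": 0.0, "yaw": 0.0},
  ],
  jaw=1,
  squeeze=50,
)

```text
t: 3.7
tcp_pos: [496.4, 114.5, 110.5]
eef_rot: [180.0, 0.0, 102.7]
ft_force: [0.3, 0.5, 0.1]
opening: 0.301
```

move_arm(
  increments=[
    {"dx": 0.0, "dy": 0.0, "dz": 0.0, "yaw": 0.0},
    {"dx": 0.0, "dy": 0.0, "dz": 0.0, "yaw": 0.0},
    {"dx": 0.0, "dy": 0.0, "dz": 0.0, "yaw": 0.0},
    {"dx": 0.0, "dy": 0.0, "dz": 0.0, "yaw": 0.0},
    {"dx": 0.0, "dy": 0.0, "dz": 0.0, "yaw": 0.0},
  ],
)

```text
t: 4.12
tcp_pos: [496.2, 114.5, 110.4]
eef_rot: [180.0, 0.0, 102.7]
ft_force: [-0.9, -0.4, 5.5]
opening: 0.129
```

move_arm(
  increments=[
    {"dx": 0.0, "dy": 0.2, "dz": 0.0, "yaw": 0.0},
    {"dx": 0.0, "dy": 0.4, "dz": 0.0, "yaw": 0.0},
    {"dx": 0.0, "dy": 0.4, "dz": 0.0, "yaw": 0.0},
    {"dx": 0.0, "dy": 0.4, "dz": 0.0, "yaw": 0.0},
    {"dx": 0.0, "dy": 0.2, "dz": 0.0, "yaw": 0.0},
  ],
)

```text
t: 4.53
tcp_pos: [536.0, 123.7, 110.4]
eef_rot: [180.0, -0.0, 102.7]
ft_force: [-1.5, 1.5, 6.9]
opening: 0.128
```

```bash
python3 - <<'E'
from h import *
import cv2
b=bot.get_image("side")[110:260,200:400,::-1]; a=bot.get_image("top")[160:360,165:305,::-1]
c=np.zeros((600,800,3),np.uint8); c[:,:420]=cv2.resize(a,(420,600)); c[:282,424:]=cv2.resize(b,(376,282)); cv2.imwrite("pics/slide1.png",c)
s=bot.sense();print(s["t"],s["tcp_pos"],s["eef_rot"],s["ft_force"],s["ft_torque"],s["opening"])
E
```

```text
4.6333 [536.12694626 123.75084387 110.40158669] [ 1.79924669e+02 -2.40958484e-02  1.02710662e+02] [2.20538795 1.65752498 5.09748302] [ 0.38518621 -0.19727744  0.26732402] 0.12995937186717293
```

View pics/slide1.png

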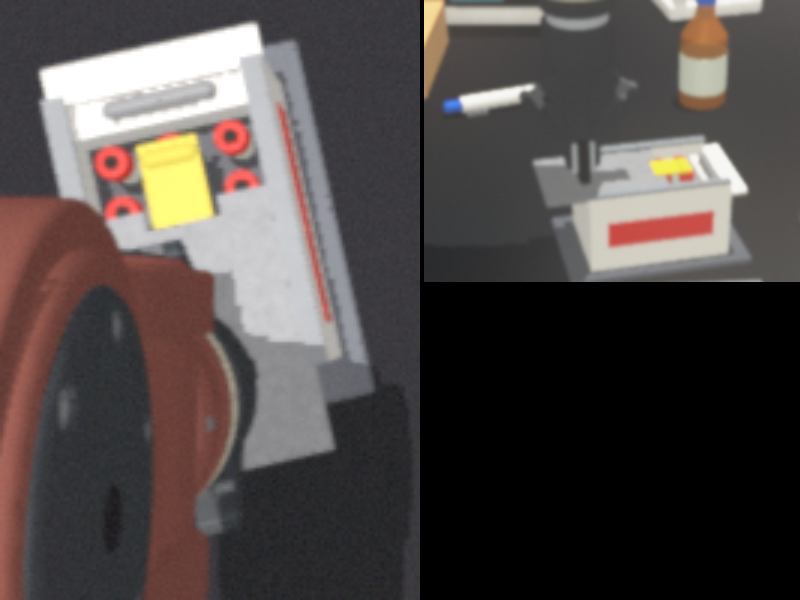

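The cover moved 41 mm with the gripper. The tab tip is at crop (165,140), about 15 mm short of the ledge bar. I'll slow down and watch the force.

move_arm(
  increments=[
    {"dx": 0.0, "dy": 0.2, "dz": 0.0, "yaw": 0.0},
    {"dx": 0.0, "dy": 0.2, "dz": 0.0, "yaw": 0.0},
    {"dx": 0.0, "dy": 0.1, "dz": 0.0, "yaw": 0.0},
  ],
)

```text
t: 4.88
tcp_pos: [547.7, 126.4, 110.4]
eef_rot: [180.0, -0.0, 102.7]
ft_force: [-2.6, 2.6, 6.8]
opening: 0.13
```

move_arm(
  increments=[
    {"dx": 0.0, "dy": 0.1, "dz": 0.0, "yaw": 0.0},
    {"dx": 0.0, "dy": 0.1, "dz": 0.0, "yaw": 0.0},
  ],
)

```text
t: 5.05
tcp_pos: [552.3, 127.5, 110.4]
eef_rot: [180.0, -0.0, 102.7]
ft_force: [-2.6, 1.7, 7.0]
opening: 0.13
```

move_arm(
  increments=[
    {"dx": 0.0, "dy": 0.1, "dz": 0.0, "yaw": 0.0},
    {"dx": 0.0, "dy": 0.1, "dz": 0.0, "yaw": 0.0},
  ],
)

```text
t: 5.22
tcp_pos: [557.2, 128.6, 110.4]
eef_rot: [180.0, -0.0, 102.7]
ft_force: [-2.0, 2.1, 6.3]
opening: 0.132
```

move_arm(
  increments=[
    {"dx": 0.0, "dy": 0.1, "dz": 0.0, "yaw": 0.0},
    {"dx": 0.0, "dy": 0.1, "dz": 0.0, "yaw": 0.0},
  ],
)

```text
t: 5.38
tcp_pos: [562.1, 129.8, 110.4]
eef_rot: [180.0, -0.0, 102.7]
ft_force: [-1.9, 1.1, 6.9]
opening: 0.131
```

move_arm(
  increments=[
    {"dx": 0.0, "dy": 0.1, "dz": 0.0, "yaw": 0.0},
    {"dx": 0.0, "dy": 0.1, "dz": 0.0, "yaw": 0.0},
  ],
)

```text
t: 5.55
tcp_pos: [566.9, 130.9, 110.4]
eef_rot: [180.0, -0.0, 102.7]
ft_force: [-2.1, 1.3, 6.9]
opening: 0.132
```

move_arm(
  increments=[
    {"dx": 0.0, "dy": 0.1, "dz": 0.0, "yaw": 0.0},
  ],
)

```text
t: 5.63
tcp_pos: [569.4, 131.4, 110.4]
eef_rot: [180.0, -0.0, 102.7]
ft_force: [-3.2, 1.1, 6.2]
opening: 0.133
```

move_arm(
  increments=[
    {"dx": 0.0, "dy": 0.1, "dz": 0.0, "yaw": 0.0},
  ],
)

```text
t: 5.72
tcp_pos: [571.8, 132.0, 110.4]
eef_rot: [180.0, -0.0, 102.7]
ft_force: [-3.2, 1.2, 6.0]
opening: 0.131
```

move_arm(
  increments=[
    {"dx": 0.0, "dy": 0.1, "dz": 0.0, "yaw": 0.0},
    {"dx": 0.0, "dy": 0.0, "dz": 0.0, "yaw": 0.0},
  ],
)

```text
t: 5.88
tcp_pos: [574.6, 132.6, 110.4]
eef_rot: [179.9, -0.0, 102.7]
ft_force: [0.2, 3.0, 6.0]
opening: 0.127
```

move_arm(
  increments=[
    {"dx": 0.0, "dy": 0.1, "dz": 0.0, "yaw": 0.0},
    {"dx": 0.0, "dy": 0.0, "dz": 0.0, "yaw": 0.0},
  ],
)

```text
t: 6.05
tcp_pos: [576.9, 133.2, 110.4]
eef_rot: [180.0, -0.0, 102.7]
ft_force: [-0.6, 3.3, 6.1]
opening: 0.129
```

```bash
python3 - <<'E'
from h import *
import cv2
b=bot.get_image("side")[150:250,240:400,::-1]; a=bot.get_image("top")[160:300,165:305,::-1]
c=np.zeros((600,800,3),np.uint8); c[:420,:420]=cv2.resize(a,(420,420)); c[:235,424:]=cv2.resize(b,(376,235)); cv2.imwrite("pics/slide2.png",c)
s=bot.sense();print(s["t"],s["tcp_pos"],s["ft_force"],s["ft_torque"])
E
```

```text
6.15 [576.96015057 133.18812288 110.4430268 ] [0.04625293 2.79341863 4.82741157] [0.52496447 0.05471097 0.27736147]
```

View pics/slide2.png

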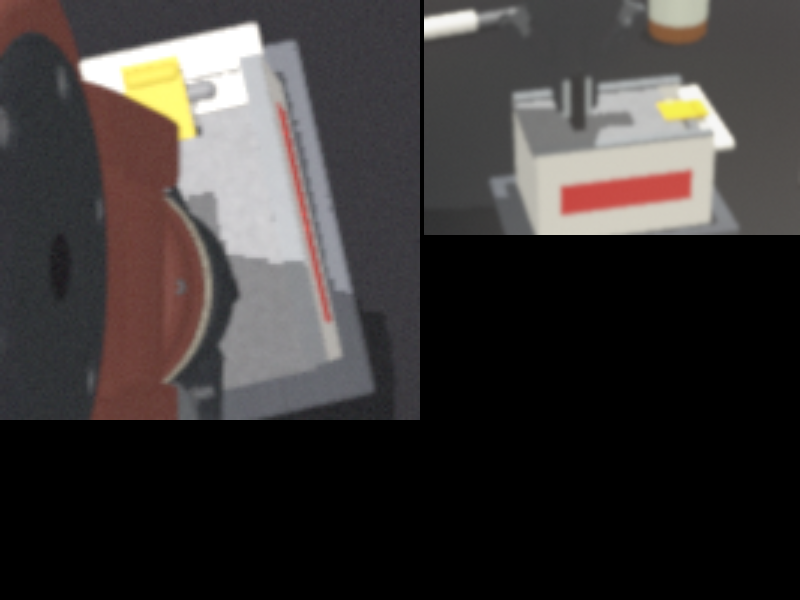

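The tab (crop (155,95)) now lies across the bar (200,92), and its tip is beyond it. I'll keep going in small steps until the rigid stop shows in the force.

move_arm(
  increments=[
    {"dx": 0.0, "dy": 0.1, "dz": 0.0, "yaw": 0.0},
  ],
)

```text
t: 6.23
tcp_pos: [578.9, 133.7, 110.4]
eef_rot: [180.0, -0.0, 102.7]
ft_force: [-2.7, 2.2, 5.5]
opening: 0.129
```

move_arm(
  increments=[
    {"dx": 0.0, "dy": 0.1, "dz": 0.0, "yaw": 0.0},
  ],
)

```text
t: 6.32
tcp_pos: [581.1, 134.2, 110.4]
eef_rot: [-180.0, -0.0, 102.7]
ft_force: [-20.6, -2.8, 15.2]
opening: 0.127
```

move_arm(
  increments=[
    {"dx": 0.0, "dy": 0.1, "dz": 0.0, "yaw": 0.0},
  ],
)

```text
t: 6.4
tcp_pos: [581.2, 134.2, 110.3]
eef_rot: [-179.7, -0.0, 102.7]
ft_force: [-29.5, -5.5, 23.3]
opening: 0.131
```

move_arm(
  increments=[
    {"dx": 0.0, "dy": 0.1, "dz": 0.0, "yaw": 0.0},
  ],
)

```text
t: 6.48
tcp_pos: [581.3, 134.2, 110.3]
eef_rot: [-179.4, 0.0, 102.7]
ft_force: [-43.4, -9.1, 31.2]
opening: 0.131
```

Rigid stop at x ≈ 581, after 87 mm of travel. I'll take the pressure off, open and look.

move_arm(
  increments=[
    {"dx": 0.0, "dy": -0.1, "dz": 0.0, "yaw": 0.0},
    {"dx": 0.0, "dy": -0.1, "dz": 0.0, "yaw": 0.0},
    {"dx": 0.0, "dy": 0.0, "dz": 0.0, "yaw": 0.0},
    {"dx": 0.0, "dy": 0.0, "dz": 0.0, "yaw": 0.0},
  ],
)

```text
t: 6.82
tcp_pos: [580.9, 134.1, 110.4]
eef_rot: [-180.0, -0.0, 102.7]
ft_force: [-4.6, 1.1, 8.6]
opening: 0.135
```

move_arm(
  increments=[
    {"dx": 0.0, "dy": 0.0, "dz": 0.0, "yaw": 0.0},
    {"dx": 0.0, "dy": 0.0, "dz": 0.0, "yaw": 0.0},
    {"dx": 0.0, "dy": 0.0, "dz": 0.0, "yaw": 0.0},
    {"dx": 0.0, "dy": 0.0, "dz": 0.0, "yaw": 0.0},
    {"dx": 0.0, "dy": 0.0, "dz": 0.0, "yaw": 0.0},
  ],
  jaw=0.3,
)

```text
t: 7.23
tcp_pos: [581.4, 133.6, 109.7]
eef_rot: [-180.0, 0.0, 102.7]
ft_force: [0.2, 0.9, -0.7]
opening: 0.699
```

move_arm(
  increments=[
    {"dx": 0.0, "dy": 0.0, "dz": 0.0, "yaw": 0.0},
    {"dx": 0.0, "dy": 0.0, "dz": 0.0, "yaw": 0.0},
    {"dx": 0.0, "dy": 0.0, "dz": 0.0, "yaw": 0.0},
  ],
)

```text
t: 7.48
tcp_pos: [581.4, 133.7, 110.0]
eef_rot: [-180.0, 0.0, 102.7]
ft_force: [-0.3, -0.1, -0.3]
opening: 0.702
```

Released with zero force. Next I'll lift straight up and back off so the cameras can see the cover.

move_arm(
  increments=[
    {"dx": 0.0, "dy": 0.0, "dz": -0.6, "yaw": 0.0},
    {"dx": 0.0, "dy": 0.0, "dz": -1.0, "yaw": 0.0},
    {"dx": 0.0, "dy": 0.0, "dz": -1.0, "yaw": 0.0},
    {"dx": 0.0, "dy": 0.0, "dz": -1.0, "yaw": 0.0},
    {"dx": 0.0, "dy": 0.0, "dz": -1.0, "yaw": 0.0},
  ],
)

```text
t: 7.9
tcp_pos: [581.3, 133.7, 226.2]
eef_rot: [180.0, 0.0, 102.7]
ft_force: [0.3, 0.8, -0.6]
opening: 0.702
```

move_arm(
  increments=[
    {"dx": 0.0, "dy": -1.0, "dz": -0.2, "yaw": 0.0},
    {"dx": 0.0, "dy": -1.0, "dz": 0.0, "yaw": 0.0},
    {"dx": 0.0, "dy": -1.0, "dz": 0.0, "yaw": 0.0},
    {"dx": 0.0, "dy": -1.0, "dz": 0.0, "yaw": 0.0},
    {"dx": 0.0, "dy": -1.0, "dz": 0.0, "yaw": 0.0},
  ],
)

```text
t: 8.32
tcp_pos: [458.4, 106.1, 230.0]
eef_rot: [180.0, 0.0, 102.7]
ft_force: [-0.7, -0.0, 0.4]
opening: 0.697
```

move_arm(
  increments=[
    {"dx": 1.0, "dy": 0.0, "dz": 0.0, "yaw": 0.0},
    {"dx": 1.0, "dy": 0.0, "dz": 0.0, "yaw": 0.0},
    {"dx": 1.0, "dy": 0.0, "dz": 0.0, "yaw": 0.0},
    {"dx": 1.0, "dy": 0.0, "dz": 0.0, "yaw": 0.0},
    {"dx": 1.0, "dy": 0.0, "dz": 0.0, "yaw": 0.0},
  ],
)

```text
t: 8.73
tcp_pos: [431.7, 229.3, 230.3]
eef_rot: [180.0, 0.0, 102.7]
ft_force: [0.4, -0.4, -0.5]
opening: 0.701
```

```bash
python3 - <<'E'
from h import *
import cv2
b=bot.get_image("side")[150:270,240:400,::-1]; t=bot.get_image("top")[:,:,::-1]; a=t[160:360,165:305]
c=np.zeros((600,800,3),np.uint8); c[:,:420]=cv2.resize(a,(420,600),interpolation=2); c[:282,424:]=cv2.resize(b,(376,282),interpolation=2); c[290:590,424:724]=cv2.resize(t[150:350,340:490],(300,400),interpolation=2)[:300]
cv2.imwrite("pics/end.png",c)
o=cv2.imread("pics/top0.png");print("blue-box change",np.abs(o[200:330,385:470].astype(int)-t[200:330,385:470]).mean())
s=bot.sense();print(s["t"],s["tcp_pos"],s["ft_force"],s["opening"])
E
```

```text
blue-box change 1.410105580693816
8.8333 [431.1228764  230.70003037 230.17750146] [0.2735564  0.22927457 0.31113009] 0.6969779700917809
```

View pics/end.png

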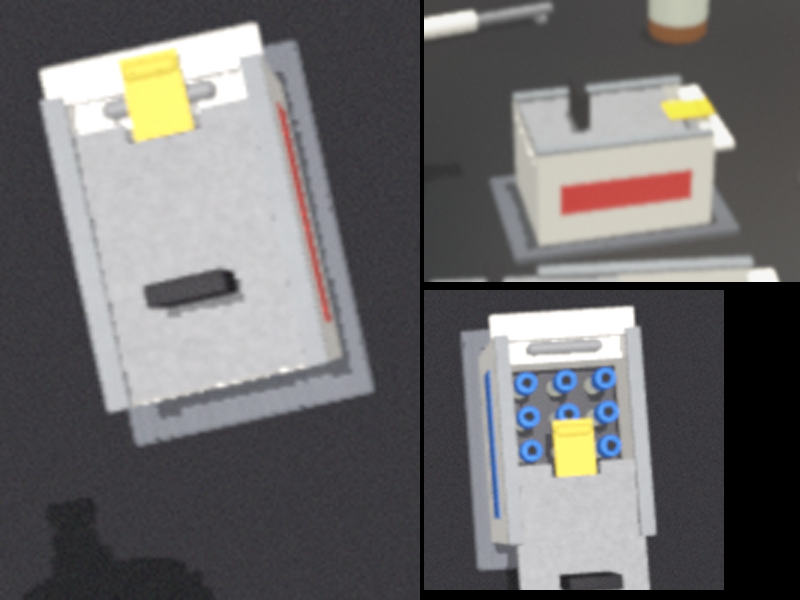

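The end picture shows the red rib's top at crop (146,287), (229,269), (233,291), (151,308). The cover's near edge is flush with the rail ends, the tab lies level across the bar, and the blue cover is unchanged. I'll check the travel and tab length against the start, then hand in.

```bash
python3 - <<'E'
from h import *
f=lambda x,y,z:bp("top",165+x/3,160+y/3,z)
rc=np.mean([f(*p,137) for p in[(146,287),(229,269),(233,291),(151,308)]],0)
tip=(f(122,62,101)+f(178,50,101))/2
print("rib",rc,"travel",np.linalg.norm((rc-[496.2,113.9,137])[:2]),"tip-rib",np.linalg.norm((tip-rc)[:2]))
bot.sign_off()
E
```

```text
rib [579.98427347 133.00806998 137.        ] travel 85.93557365923708 tip-rib 121.96085699488185
the job is handed in; nothing more can be done
```

The red box's cover is shut and I handed the job in at about 9 s; no verdict is reported. I pinched the rib, slid the cover about 87 mm until it hit the rigid stop, took the pressure off, opened the jaws and backed away.

**Last checks**
- **Cover:** it stopped moving at x ≈ 581 while the force rose to about 44 N. In the picture taken after release, the rib is 86 mm from where it started. That is within about 1 mm of the gripper's travel, so the cover did not visibly spring back. Its near edge is level with the rail ends.
- **Tab:** it lies across the grey bar with its tip beyond it and looks level. The distance from tip to rib is 122 mm, against 122.7 mm at the start. I could only judge the bend by eye.
- **Click:** the force readings did not show a clear extra 4 to 6 N as the tab climbed the ledge. They showed only about 3 N, then a drop. That the tab snapped down rests on the rigid stop and the pictures.
- **Blue box:** its picture is unchanged (a mean pixel difference of 1.4, which looks like image noise).
- **Gripper:** open and well clear, with readings near 0 N.

My first three move calls were refused because of their format; nothing moved.

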